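Present the notched reference slide to the barcode scanner

TASK

Wet your fingertips with a full press on the alcohol dispenser's pump dish and let the dish come back up; then, with clean fingers, take the glass slide with the clipped corner out of the rack. The clipped corner marks its frosted end: keep your fingers off the label there and hold the slide in the air in front of the scanner's window, label face up and square to the window, the label in the middle of the reading zone about 110 mm out. Finish while holding it there, still, and leave the two blank glasses and everything else on the bench where they stand.

Things in the scene. Friction and masses are not known exactly. Their poses are not given: they have to be found in the camera images.
- dish_top (a point): Centre of the top of the alcohol dispenser's pump dish: a flat round steel dish, 60 mm across with a 3 mm rim, 150 mm above the bench, level, on a white round bottle (66 mm across). Pressing it wets whatever presses it. The 54 mm flat inside the rim is free to press on with closed fingertips.
- pump (a joint): Travel of the sprung pump dish in m: 0 up, 0.012 fully down (straight down). A full stroke is wanted: about two thirds of the travel or more counts. The spring takes 2 N to start and 5 N fully down, and brings the dish back up by itself.
- dispenser: The dispenser's bottle, clamped to the bench on a square steel foot 94 mm wide; it does not move. Origin at the centre of the foot's underside, z up.
- slide_center (a point): Centre of the notched glass reference slide: a pale-green slab 76 long, 40 high, 8 mm thick, standing on a long edge in the rack. Its clipped upper corner (8 x 8 mm, 45 degrees) is at the frosted end. x runs along the length to the frosted, clipped end; y points square out of the face that is frosted and labelled; z from the lower long edge to the upper, up as it stands.
- slide_label (a point): Centre of the paper barcode label (16 mm along x, 22 mm along z) on the frosted end, on the slide's +y face: 27 mm along x, 4 mm along y and -2 mm along z from the slide's centre. Same axes as the slide.
- slide: The notched slide, about 60 g; origin at the middle of its lower long edge, 20 mm below its centre; same axes. The last 22 mm at the +x end are frosted white, 2.5 mm deep from the +y face (seen from above, a whitish strip along the label side); all else is clear glass.
- blank0_center (a point): Centre of a blank glass of the same size as the slide, all four corners square, no frosting or label. Stays in its slot.
- blank1_center (a point): Centre of the second such blank. Stays in its slot.
- rack: Aluminium slide rack, fixed, 146 mm along y, 74 mm along x, alike either way round; origin on the bench under its centre. Three slots 50 mm apart along y hold slide and blanks in any order, parallel to its x, on a floor 8 mm up. Two comb rails 10 mm thick, 29 mm either side along x, hold the glasses up to 22 mm above the bench; their tops stand at 48 mm. Between the rails 48 mm is clear.
- scanner: Barcode scanner on a gooseneck stand, fixed: round black foot 116 mm across, the neck rising behind (away from the robot) to 352 mm; grey head, about 62 mm wide, hung from it. Origin under the foot's centre; its -x axis points the way the scanner looks.
- scan_point (a point): Middle of the scanner's reading zone, in open air 110 mm straight out from its dark red window. Its z axis is the beam: out of the window, 45 degrees below level, roughly towards the robot; its y axis is level. The zone reaches 25 mm to each side of the beam and 35 mm nearer and farther; it reads labels facing the window to within 20 degrees, either way up.
- tip_box: Closed pipette-tip box, 122 x 86 x 72 mm. Origin under its centre.
- tube_rack: White microtube rack with some capped tubes, 60 x 110 x 42 mm. Origin under its centre.
- marker: Marker pen lying on the bench, 138 mm long, 12 mm thick. Origin under its middle.
- tape_roll: Roll of paper tape lying flat, 72 mm across, 19 mm high. Origin under its centre.
- beaker: Clear plastic beaker, 72 mm across, 85 mm high. Origin under its centre.
- reagent: Amber glass reagent bottle with black cap, 60 mm across, 125 mm high. Origin under its centre.
- timer: White bench timer lying flat, 66 x 66 x 19 mm. Origin under its centre.

How it is judged:
By the outcome, as a careful person would: the job done as asked, in the order asked, and still so for the second after the job is handed in, while the arm keeps its last pose, push and grip.
It also fails if it takes over 40 s, if anything falls off the work surface, if the arm or the gripper's body presses on something with over 40 N, if the wrist force passes 120 N, or if a joint passes its speed limit or range.

ROBOT

A 6-joint arm with a two-finger parallel gripper is mounted at the origin on the work surface. World frame = base frame: x ahead of the robot, y to its left, z up, the work surface at z = 0. Lengths are in m, angles in rad, forces in N, time in s.
With the tool pointing down it reaches from about 0.375 to 0.9 m from the base axis. Payload 3.1 kg.
Tool frame: the origin (TCP) lies midway between the tips of the shut fingers; the grasp point (between the pads) lies 19 mm behind it; x points along the fingers, y is the direction in which the jaws open and shut, and the axes are right-handed (so a half turn about x gives the same grasp; the last joint's range is limited). The gripper opens to 87 mm and grips with 3 to 60 N. Pads are 19 mm wide; open, the fingers measure 117 mm over their backs; the gripper's body (75 mm by 190 mm) begins 51 mm behind the grasp point.
Start: joints at [1, 0.527, 1.433, -0, 1.181, -0.178], TCP at [0.239, 0.578, 0.223] pointing down, gripper open.
Joint ranges: [-3.08, 3.08], [-0.75, 2.2], [0.22, 2.44], [-1.43, 4.57], [0, 2.65], [-2.85, 2.85]. Speed limits (rad/s): [2.79, 2.79, 3.14, 3.14, 3.14, 3.14].

INTERFACE

Orientations are given as a unit quaternion [x, y, z, w].
In Python, from rig import get_obs, imaging, robot gives the robot as it stands.
- The arm moves only by the shell command python3 -m inch 'ROWS' [FORCE]. ROWS is JSON, a list of rows, each a list of 3 entries, a list of its own where there are three numbers: the finger opening in mm, from 0 to 87, then the shift along the tool's x, y, z in mm, then the turn, a rotation vector about the tool's x, y, z in degrees. In form: [[grip, [dx, dy, dz], [wx, wy, wz]], ...]. A call has 1 to 12 rows; each row shifts and turns the pose as measured when the row begins, along the tool's axes as they then stand; what a row does not reach is not made up. A row lasts 1/8 s, in which the tool goes at most 62.5 mm and 10.7 degrees, less where a joint would pass 70% of its speed; a pose out of reach is approached as far as the arm can. A call with a gripper value outside its range is refused whole. The fingers move at their own pace and stop on an object; FORCE is the grip in N (left out, the last holds). Time passes only in rows, so rows that do not move let the fingers close. It gives the time, the measured TCP pose, the force and the opening at its end, in the units of the state.
- get_obs(): the state, without advancing time (a new reading comes with each control period).
- imaging.camera(name): name is "side" or "top" or "wrist"; returns the picture (420x560x3 uint8, red, green, blue); there is no depth.
- imaging.camera_params(name): a dict with "camera_matrix" (3x3 intrinsics, pixels), "k1" (the pictures are not rectified: a ray, as slopes to the right and down, at radius r is drawn at 1 + k1 r^2 times it, then the intrinsics apply), "xyz" and "rotation" of the camera in the world. Camera axes: x right, y down, z forward; pixel columns grow to the right and rows downward; lengths in m; the calibration is good to about 2 mm. A picture is of the moment at which its call begins: read the wrist's pose just before it. camera_params takes no time and is no camera call; for the wrist camera it gives the pose at the moment of the call.
- robot.hand_in(): hands the job in, once; it reports no verdict.
Trained networks look in the newest picture that a camera, given by its name, has taken for a name from the list of things; names that differ only in an ending like _2 or _b are one class to them, and where a whole thing is asked for, a point or a joint stands for the part that bears it (a point fixed in the world has none). Each returns a list of dicts, best first, with "confidence" (0 to 1); they miss things now and then, are a little off and sometimes report something else, mostly with a low value. They report only what shows in the picture. A call takes as long as a camera call.
- imaging.cut_out(camera, target): "pixels" (420x560 bool, what is visible of it) and "box" ([centre column, centre row, width, height] in pixels, round what is visible of it).
- imaging.tip_of(camera, target): "pixel" ([column, row] in pixels: a listed point, or the origin of a listed thing).
The state is a dict: "time": time; "q": joint angles; "joint_velocities": joint speeds; "joint_torque": joint torques, N m; "position": TCP position; "tool_rot": TCP orientation; "ft_force": force on the tool from outside, world axes, zero at the start; "moment": the same for the moment, N m; "grip_width": finger opening in m.
Only numpy, scipy, OpenCV 4.12 (cv2) and the standard library are available. Lean on these libraries where they do the work, as an engineer would, in place of code of your own. Each camera call takes 0.05 s, during which the arm holds its last target. There are 200 camera calls.

## Working session

There is one attempt and no reset: what is moved stays moved. The work goes in short steps, Python scripts to look and compute and a shell command to move; the robot and the scene stay as the last step left them, time stands still between calls to the robot, and variables do not carry over. Pictures are saved under pics/ and viewed, about 8 in all and at most 12, crops included, and the job is handed in when it is done.

```bash
mkdir -p pics; ls; cat > h.py <<'E'
import numpy as np, cv2
from scipy.spatial.transform import Rotation as R
from rig import get_obs, imaging, robot
def ray(cam,px,P=None):
    P=P or imaging.camera_params(cam)
    K=np.array(P["camera_matrix"]);k=P["k1"]
    d=np.array([(px[0]-K[0,2])/K[0,0],(px[1]-K[1,2])/K[1,1]]);u=d.copy()
    for _ in range(20): u=d/(1+k*(u@u))
    Rm=np.array(P["rotation"])
    if Rm.shape!=(3,3): Rm=R.from_quat(Rm).as_matrix()
    v=Rm@np.array([u[0],u[1],1]);return np.array(P["xyz"]),v/np.linalg.norm(v)
def atz(cam,px,z,P=None):
    o,v=ray(cam,px,P);return o+v*(z-o[2])/v[2]
def tri(rs):
    A=sum(np.eye(3)-np.outer(v,v) for o,v in rs);b=sum((np.eye(3)-np.outer(v,v))@o for o,v in rs)
    x=np.linalg.solve(A,b);return x,[np.linalg.norm(np.cross(v,x-o))*1e3 for o,v in rs]
def proj(cam,X,P=None):
    P=P or imaging.camera_params(cam)
    Rm=np.array(P["rotation"])
    if Rm.shape!=(3,3): Rm=R.from_quat(Rm).as_matrix()
    c=Rm.T@(np.array(X)-P["xyz"]);u=c[:2]/c[2];u=u*(1+P["k1"]*(u@u));K=np.array(P["camera_matrix"])
    return np.array([K[0,0]*u[0]+K[0,2],K[1,1]*u[1]+K[1,2]])
def snap(cam,name):
    I=imaging.camera(cam);cv2.imwrite(f"pics/{name}.png",I[...,::-1]);return I
E
python3 - <<'E'
from h import *
np.set_printoptions(precision=4,suppress=True)
a=snap("top","a");b=snap("side","b")
cv2.imwrite("pics/ab.png",np.vstack([a,b])[...,::-1][:, :])
for c in("top","side"):
    P=imaging.camera_params(c);print(c,P["xyz"],np.array(P["rotation"]).tolist())
for n in["dish_top","dispenser","slide_center","slide_label","slide","blank0_center","blank1_center","rack","scanner","scan_point","tip_box","tube_rack","marker","tape_roll","beaker","reagent","timer"]:
    L={}
    for c in("top","side"):
        r=imaging.tip_of(c,n);L[c]=r
        print(n,c,[(np.round(x["pixel"]).tolist(),round(x["confidence"],2)) for x in r[:3]])
    if L["top"] and L["side"]:
        print("   ",*tri([ray(c,L[c][0]["pixel"]) for c in L]))
E
```

```text
pics
top [ 0.3667 -0.0307  1.1573] [0.710313407332235, -0.6967678458943525, 0.05895527743138429, -0.08058354394541607]
side [ 0.1396 -0.4883  0.9315] [0.8724236919073395, -0.35533587554780854, 0.11919128624727879, -0.31369850912964053]
dish_top top []
dish_top side [([348.0, 337.0], 0.75)]
dispenser top [([390.0, 275.0], 0.73), ([406.0, 267.0], 0.57)]
dispenser side [([340.0, 365.0], 0.66)]
    [ 0.4307 -0.3373  0.0107] [np.float64(3.1997157456323997), np.float64(3.199715745632415)]
slide_center top [([297.0, 258.0], 0.54)]
slide_center side [([267.0, 274.0], 0.63)]
    [ 0.4688 -0.0713  0.019 ] [np.float64(0.3241004061583467), np.float64(0.32410040615848423)]
slide_label top [([290.0, 264.0], 0.65)]
slide_label side [([257.0, 272.0], 0.85)]
    [ 0.453  -0.0512  0.0251] [np.float64(0.44340708235747045), np.float64(0.44340708235753995)]
slide top [([304.0, 260.0], 0.54), ([290.0, 262.0], 0.31)]
slide side [([267.0, 280.0], 0.7)]
    [ 0.4595 -0.0873  0.0281] [np.float64(3.5700122406086185), np.float64(3.570012240608537)]
blank0_center top [([293.0, 244.0], 0.61), ([390.0, 272.0], 0.5
[... 1363 characters left out ...]
2.0, 191.0], 0.65)]
tape_roll side [([322.0, 222.0], 0.71)]
    [ 0.672  -0.0583  0.0286] [np.float64(6.775502913088424), np.float64(6.775502913088294)]
beaker top [([339.0, 202.0], 0.65)]
beaker side [([349.0, 267.0], 0.72)]
    [ 0.6393 -0.1928  0.0009] [np.float64(0.5804854895074112), np.float64(0.5804854895072804)]
reagent top [([402.0, 204.0], 0.97), ([185.0, 182.0], 0.46), ([288.0, 261.0], 0.37)]
reagent side [([411.0, 317.0], 0.74)]
    [ 0.6386 -0.3807 -0.0009] [np.float64(0.49473346288401443), np.float64(0.4947334628839248)]
timer top [([258.0, 163.0], 0.96)]
timer side [([310.0, 191.0], 0.89)]
    [0.7546 0.0516 0.0038] [np.float64(4.613061206342232), np.float64(4.613061206342318)]
```

```bash
python3 - <<'E'
import cv2,numpy as np
a=cv2.imread("pics/a.png");b=cv2.imread("pics/b.png")
cv2.imwrite("pics/c.png",np.hstack([cv2.resize(a[120:320,140:440],(400,267)),cv2.resize(b[100:400,120:460],(400,353))[:267]]) if 0 else cv2.resize(a[110:330,140:440],(800,587)))
cv2.imwrite("pics/d.png",cv2.resize(b[90:400,100:500],(774,600)))
E
```

```text
(no output)
```

View pics/c.png

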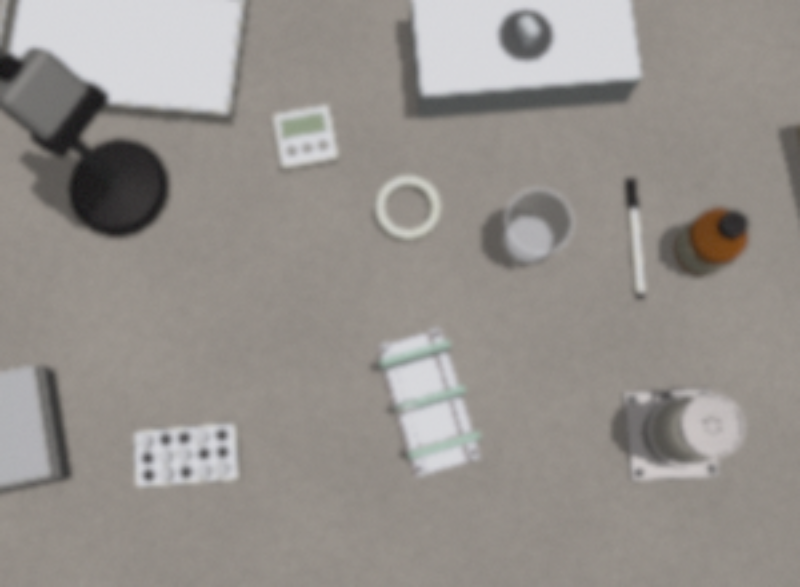

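View pics/d.png

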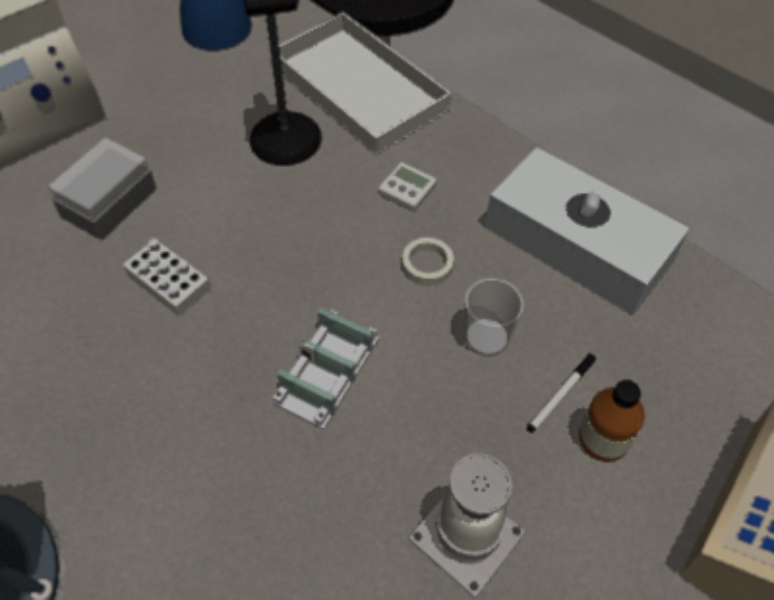

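The slide is in the middle slot, with its label end to the left (+y) and the label face towards the robot. The dish centre is at about top px (407,270) and side px (348,339). The scanner foot is at top px (184,180). Next I'll look at the scanner head.

```bash
python3 - <<'E'
from h import *
np.set_printoptions(precision=4,suppress=True)
print("dish",*tri([ray("top",(407,270.1)),ray("side",(348.3,339))]),atz("side",(348.3,338.5),.15),atz("top",(407,270.1),.15))
P=imaging.camera_params("wrist");o=get_obs();print(o["position"],o["tool_rot"],o["time"])
T=R.from_quat(o["tool_rot"]).as_matrix();print("tool",T)
Rw=R.from_quat(P["rotation"]).as_matrix() if np.array(P["rotation"]).shape!=(3,3) else np.array(P["rotation"])
print("cam in tool",T.T@(np.array(P["xyz"])-o["position"]),T.T@Rw,P["camera_matrix"],P["k1"])
a=cv2.imread("pics/a.png");b=cv2.imread("pics/b.png")
w=imaging.camera("wrist")[...,::-1]
x=cv2.resize(a[115:215,130:230],(400,400),interpolation=3);y=cv2.resize(b[30:180,170:320],(400,400),interpolation=3)
cv2.imwrite("pics/e.png",np.hstack([x,y]))
E
```

```text
dish [ 0.4333 -0.3413  0.1551] [np.float64(1.4255308291887407), np.float64(1.4255308291887274)] [ 0.4373 -0.3404  0.15  ] [ 0.4325 -0.342   0.15  ]
[0.2386 0.5776 0.2225] [ 0.1376  0.6936 -0.1377  0.6936] 1.8
tool [[-0.      0.3819  0.9242]
 [-0.      0.9242 -0.3819]
 [-1.     -0.0001 -0.    ]]
cam in tool [-0.1614 -0.001  -0.0819] [[ 0.0009 -0.3016  0.9534]
 [ 1.      0.0012 -0.0006]
 [-0.001   0.9534  0.3016]] [[307.1487   0.     283.3461]
 [  0.     307.1487 208.9377]
 [  0.       0.       1.    ]] -0.017339848495977916
```

View pics/e.png

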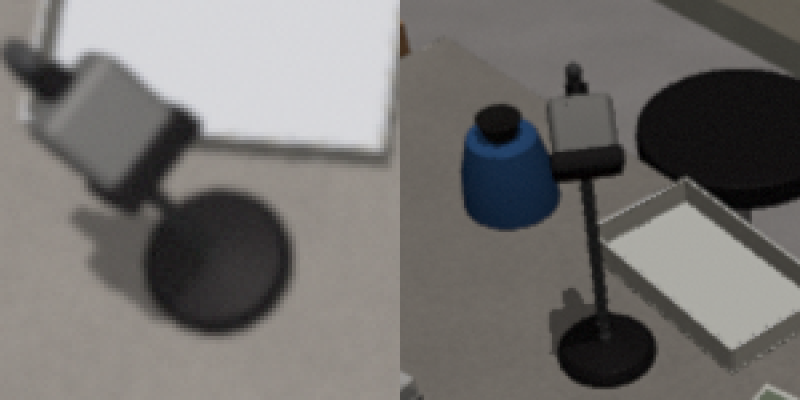

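The head's front edge runs diagonally, so the scanner looks along about bearing 225°. Its front bezel is at about top px (169,156). I'll move partway and take a wrist look at the scanner head.

```bash
python3 -m inch '[[0,[-15,-37,34],[0,0,0]],[0,[-15,-37,34],[0,0,0]],[0,[-15,-37,34],[0,0,0]],[0,[-15,-37,34],[0,0,0]],[0,[-15,-37,34],[0,0,0]],[0,[-15,-37,34],[-10,0,0]],[0,[-10,-30,30],[-10,0,0]],[0,[0,0,0],[0,-10,0]],[0,[0,0,0],[0,-10,0]],[0,[0,0,0],[0,-10,0]]]'
python3 - <<'E'
from h import *
np.set_printoptions(precision=4,suppress=True)
o=get_obs();print(o["q"],o["position"])
P=imaging.camera_params("wrist");I=snap("wrist","f")
np.save("f.npy",np.r_[P["xyz"],R.from_quat(P["rotation"]).as_quat() if np.size(P["rotation"])==4 else R.from_matrix(P["rotation"]).as_quat()])
for n in("scanner","scan_point"):print(n,imaging.tip_of("wrist",n))
print(proj("wrist",(.71,.28,0)),proj("wrist",(.75,.32,.3)))
cv2.imwrite("pics/f2.png",cv2.resize(I[...,::-1],(800,600),interpolation=3))
E
```

```text
time: 3.1
position: [0.3751, 0.252, 0.328]
tool_rot: [0.015, 0.488, -0.019, 0.872]
ft_force: [1.3, -0.8, 0.1]
grip_width: 0.0019
[ 0.5381  0.0247  1.9979 -0.4594  0.6966 -0.6908] [0.3751 0.252  0.328 ]
scanner [{'pixel': [299.8, 205.3], 'confidence': 0.61}]
scan_point [{'pixel': [144.3, 208.3], 'confidence': 0.73}]
[304.2854 213.7838] [338.4132 375.7201]
```

View pics/f2.png

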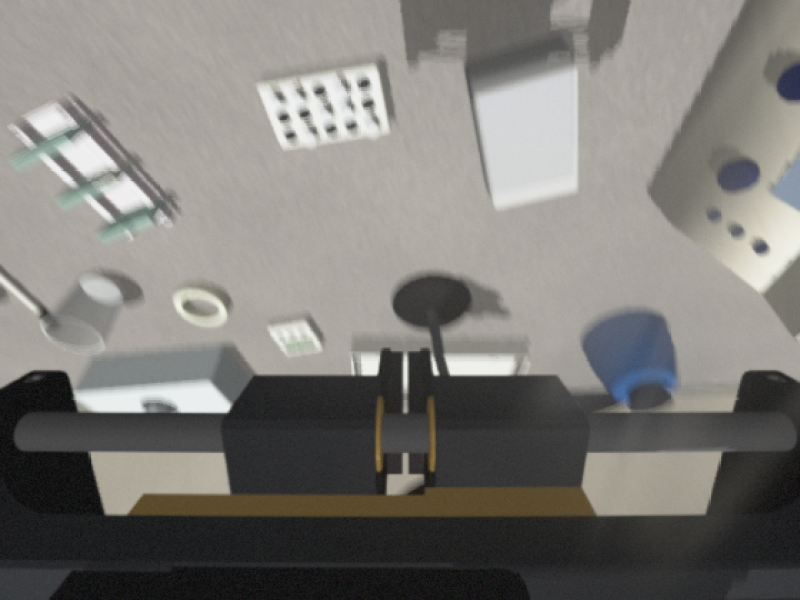

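The wrist view is blocked by the gripper on the scanner's side. The foot is at wrist px (302,210), which matches (0.71,0.28). For now I'll estimate the head from the top and side pictures and refine it later from the hold pose.

```bash
python3 - <<'E'
from h import *
np.set_printoptions(precision=4,suppress=True)
r,e1=tri([ray("top",(179.5,145)),ray("side",(253.3,90))]);l,e2=tri([ray("top",(159,166)),ray("side",(227,92))])
print(r,l,e1,e2,"bearing of level axis",np.degrees(np.arctan2(*(r-l)[1::-1])),np.linalg.norm(r-l))
n,e=tri([ray("top",(135,130)),ray("side",(170+173/2.667,30+70/2.667))]);print("necktop",n,e)
f=atz("top",(130+218/4,115+260/4),0.01);print("foot",f, "bearing foot->neck",np.degrees(np.arctan2(n[1]-f[1],n[0]-f[0])))
g=atz("side",(170+207/2.667,30+350/2.667),.01);print(g)
o=get_obs();T=R.from_quat(o["tool_rot"]).as_matrix();p=np.array(o["position"])
print("T",T)
# target: tool down, y bearing 12
b=np.radians(12);Y=np.array([np.cos(b),np.sin(b),0]);X=np.array([0,0,-1.]);Z=np.cross(X,Y);G=np.c_[X,Y,Z]
print("rotvec tool",np.degrees(R.from_matrix(T.T@G).as_rotvec()))
print("shift in final axes to above dish:",G.T@(np.array([.4345,-.341,.21])-p)*1e3)
E
```

```text
[0.7006 0.2137 0.2961] [0.6511 0.2588 0.2923] [np.float64(0.19292769746324456), np.float64(0.19292769746318772)] [np.float64(0.5976343991665197), np.float64(0.597634399166069)] bearing of level axis -42.32278887057906 0.0670174501215972
necktop [0.7193 0.3032 0.3421] [np.float64(1.6310409473683622), np.float64(1.631040947368238)]
foot [0.6996 0.2715 0.01  ] bearing foot->neck 58.047666676561114
[0.6986 0.2685 0.01  ]
T [[ 0.5127  0.0443  0.8574]
 [-0.0213  0.999  -0.0389]
 [-0.8583  0.0017  0.5132]]
rotvec tool [ 73.4892  26.174  -20.3808]
shift in final axes to above dish: [115.7172 -62.1075 592.7653]
```

```bash
python3 -m inch '[[0,[0,0,0],[9.2,3.3,-2.5]],[0,[0,0,0],[9.2,3.3,-2.5]],[0,[0,0,0],[9.2,3.3,-2.5]],[0,[0,0,0],[9.2,3.3,-2.5]],[0,[0,0,0],[9.2,3.3,-2.5]],[0,[0,0,0],[9.2,3.3,-2.5]],[0,[0,0,0],[9.2,3.3,-2.5]],[0,[0,0,0],[9.2,3.3,-2.5]]]'
python3 - <<'E'
from h import *
np.set_printoptions(precision=4,suppress=True)
o=get_obs();T=R.from_quat(o["tool_rot"]).as_matrix();p=np.array(o["position"])
b=np.radians(12);Y=np.array([np.cos(b),np.sin(b),0]);X=np.array([0,0,-1.]);Z=np.cross(X,Y);G=np.c_[X,Y,Z]
print("rotvec tool",np.degrees(R.from_matrix(T.T@G).as_rotvec()), o["q"])
print("shift",T.T@(np.array([.4345,-.341,.25])-p)*1e3,G.T@(np.array([.4345,-.341,.25])-p)*1e3)
E
```

```text
time: 4.25
position: [0.386, 0.2611, 0.3349]
tool_rot: [0.46, 0.557, -0.446, 0.527]
ft_force: [0.2, 0.5, 0.6]
grip_width: 0.0003
rotvec tool [-1.791  -2.5817  0.6409] [0.323  0.1756 1.6615 0.0477 1.3101 0.1324]
shift [ 58.524  -58.1726 604.3919] [ 84.8836 -77.7888 599.0345]
```

```bash
python3 -m inch '[[0,[0,0,0],[-1.8,-2.6,0.6]],[0,[5,-7,55],[0,0,0]],[0,[5,-7,55],[0,0,0]],[0,[5,-7,55],[0,0,0]],[0,[5,-7,55],[0,0,0]],[0,[5,-7,55],[0,0,0]],[0,[5,-7,55],[0,0,0]],[0,[5,-7,55],[0,0,0]],[0,[5,-7,55],[0,0,0]],[0,[10,-7,55],[0,0,0]],[0,[15,-7,50],[0,0,0]],[0,[10,-7,50],[0,0,0]]]'
cat > to.py <<'E'
from h import *
import sys
np.set_printoptions(precision=2,suppress=True)
x,y,z,b=map(float,sys.argv[1:5])
o=get_obs();T=R.from_quat(o["tool_rot"]).as_matrix();p=np.array(o["position"])
b=np.radians(b);Y=np.array([np.cos(b),np.sin(b),0]);X=np.array([0,0,-1.]);Z=np.cross(X,Y);G=np.c_[X,Y,Z]
print("t",o["time"],"rotvec",np.degrees(R.from_matrix(T.T@G).as_rotvec()),"shift",T.T@(np.array([x,y,z])-p)*1e3,"q",np.array(o["q"]))
E
python3 to.py .4345 -.341 .17 12
```

```text
time: 5.75
position: [0.4765, -0.3578, 0.2623]
tool_rot: [0.456, 0.551, -0.42, 0.558]
ft_force: [0.7, 0.4, 0.0]
grip_width: 0.0003
t 5.75 rotvec [ 1.4  -1.4  -2.63] shift [ 91.11 -41.21 -23.85] q [-0.86  0.44  1.47  0.06  1.23 -1.11]
```

```bash
python3 -m inch '[[0,[25,-41,-24],[1.4,-1.4,-2.6]],[0,[45,0,0],[0,0,0]],[0,[0,0,0],[0,0,0]]]'
python3 to.py .4345 -.341 .155 12
python3 - <<'E'
from h import *
a=snap("top","g1");b=snap("side","g2")
x=cv2.resize(a[220:330,350:460],(400,400),interpolation=3);y=cv2.resize(b[280:400,290:410],(400,400),interpolation=3)
cv2.imwrite("pics/g.png",np.hstack([x,y])[...,::-1])
E
```

```text
time: 6.12
position: [0.4363, -0.3558, 0.1901]
tool_rot: [0.449, 0.546, -0.444, 0.551]
ft_force: [0.1, 0.2, 0.5]
grip_width: 0.0002
t 6.125 rotvec [-0.28  0.09 -0.58] shift [ 35.06   0.92 -14.87] q [-0.89  0.48  1.63  0.01  1.02 -1.1 ]
```

View pics/g.png

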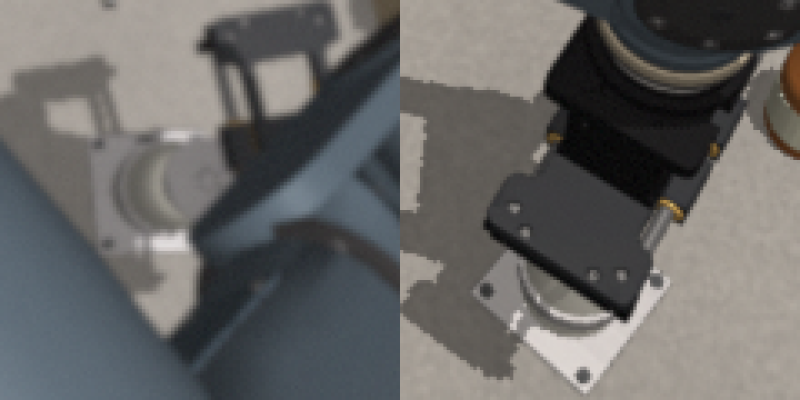

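The hand hides the dish in both fixed views. I'll check it with the wrist camera and the foot's centre.

```bash
python3 - <<'E'
from h import *
print("foot centre",atz("top",(140+673.5/2.667,110+435.5/2.667),.005), atz("side",(100+467/1.935,90+537/1.935),.005))
P=imaging.camera_params("wrist");I=snap("wrist","h1")
for c in imaging.tip_of("wrist","dish_top"):print(c,atz("wrist",c["pixel"],.15,P))
print(proj("wrist",(.4345,-.341,.15),P),proj("wrist",get_obs()["position"],P))
cv2.imwrite("pics/h.png",I[100:,...,::-1])
E
```

```text
foot centre [ 0.43216589 -0.34494543  0.005     ] [ 0.43292366 -0.34418963  0.005     ]
{'pixel': [283.4, 214.8], 'confidence': 0.92} [ 0.43655785 -0.34527246  0.15      ]
[281.76744898 208.58098057] [283.23832352 259.14721033]
```

View pics/h.png

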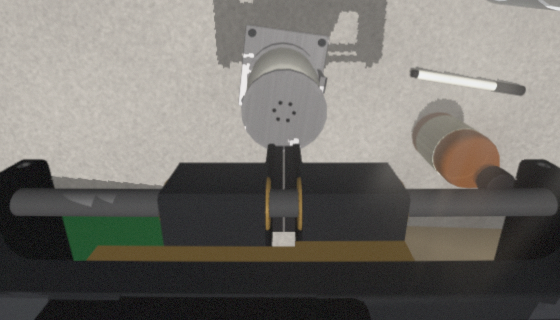

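The dish centre shows at wrist px (284,212), which gives (0.434,-0.344). I'll go over it and press.

```bash
python3 -m inch '[[0,[0,-1,-12],[0,0,0]],[0,[25,0,0],[0,0,0]],[0,[7,0,0],[0,0,0]],[0,[0,0,0],[0,0,0]]]'; python3 to.py .434 -.344 .138 12
```

```text
time: 6.82
position: [0.438, -0.3448, 0.1675]
tool_rot: [0.446, 0.54, -0.444, 0.559]
ft_force: [-0.2, -0.6, 0.1]
grip_width: 0.0006
t 6.825 rotvec [-0.03  1.06 -1.09] shift [29.34 -4.28 -2.1 ] q [-0.87  0.5   1.68  0.01  0.94 -1.09]
```

```bash
python3 -m inch '[[0,[12,-4,-1],[0,1,-1]],[0,[8,0,0],[0,0,0]],[0,[8,0,0],[0,0,0]],[0,[6,0,0],[0,0,0]]]'; python3 to.py .434 -.344 .138 12
```

```text
time: 7.32
position: [0.4348, -0.3456, 0.1376]
tool_rot: [0.445, 0.548, -0.445, 0.551]
ft_force: [-9.2, 9.7, 56.8]
grip_width: 0.0004
t 7.325 rotvec [ 0.01  0.17 -0.1 ] shift [-0.43 -0.47 -1.69] q [-0.87  0.55  1.69  0.    0.9  -1.08]
```

```bash
python3 -m inch '[[0,[-15,0,0],[0,0,0]],[0,[-30,0,0],[0,0,0]],[0,[-30,0,0],[0,0,0]],[40,[-20,0,-20],[0,0,0]],[40,[0,10,-45],[0,0,0]],[40,[0,10,-45],[0,0,0]],[40,[0,10,-45],[0,0,0]],[40,[0,0,-20],[0,0,0]],[40,[0,0,0],[0,0,0]]]'; python3 to.py .468 -.13 .2 12
python3 - <<'E'
from h import *
P=imaging.camera_params("wrist");I=snap("wrist","i1")
print(get_obs()["position"])
for n,z in(("slide_center",.028),("slide_label",.026),("rack",0),("blank0_center",.028),("blank1_center",.028)):
  for c in imaging.tip_of("wrist",n)[:2]:print(n,c,atz("wrist",c["pixel"],z,P))
m=imaging.cut_out("wrist","slide")
if m:
  print(m[0]["box"],m[0]["confidence"])
cv2.imwrite("pics/i.png",cv2.resize(I[60:360,130:430,::-1],(600,600),interpolation=3))
E
```

```text
time: 8.45
position: [0.4289, -0.1664, 0.2331]
tool_rot: [0.446, 0.545, -0.446, 0.552]
ft_force: [-0.7, -0.8, 0.2]
grip_width: 0.0394
t 8.45 rotvec [-0.17  0.46 -0.33] shift [ 33.16  45.5  -27.85] q [-0.61  0.29  1.82 -0.    1.02 -0.82]
[ 0.42943673 -0.16733134  0.23323359]
slide_center {'pixel': [330.6, 116.6], 'confidence': 0.8} [ 0.46820588 -0.08166412  0.028     ]
slide_label {'pixel': [321.6, 93.6], 'confidence': 0.78} [ 0.45234712 -0.05962684  0.026     ]
rack {'pixel': [327.8, 117.4], 'confidence': 0.81} [ 0.46942662 -0.08300363  0.        ]
blank0_center {'pixel': [368.9, 109.4], 'confidence': 0.58} [ 0.5089638  -0.06494806  0.028     ]
blank1_center {'pixel': [286.9, 120.7], 'confidence': 0.98} [ 0.42022983 -0.09641234  0.028     ]
blank1_center {'pixel': [495.1, 134.9], 'confidence': 0.39} [ 0.66330571 -0.06092285  0.028     ]
[329.6, 115.7, 19.0, 71.5] 0.62
```

View pics/i.png

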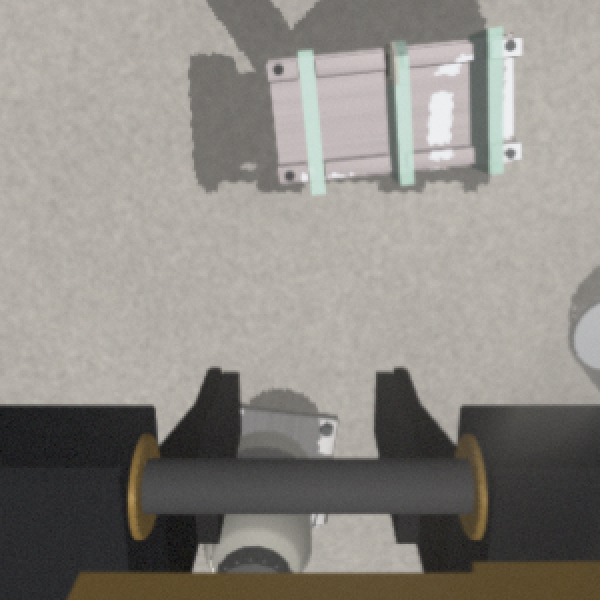

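The slide's top edge runs from wrist px (329.5,81) to (333.5,152). The label is at the far (+y) end on the left face, towards the robot. I'll fit its axis.

```bash
python3 - <<'E'
from h import *
# wrist hasn't moved since picture
for n,a,b in(("slide",(398.5,42),(406.5,184.5)),("bl",(306,52),(318,193)),("br",(495,30),(496.5,173))):
  A,B=[atz("wrist",(130+x/2,60+y/2),.048) for x,y in(a,b)]
  print(n,A,B,(A+B)/2,np.linalg.norm(A-B),"bearing",np.degrees(np.arctan2(*(A-B)[1::-1])))
E
```

```text
slide [ 0.4558591  -0.04945526  0.048     ] [ 0.47852736 -0.12049512  0.048     ] [ 0.46719323 -0.08497519  0.048     ] 0.0745688455009345 bearing 107.69747486290683
bl [ 0.40943661 -0.06413363  0.048     ] [ 0.4309806  -0.13514825  0.048     ] [ 0.4202086  -0.09964094  0.048     ] 0.07421064499955851 bearing 106.8764346566961
br [ 0.50381623 -0.03338474  0.048     ] [ 0.52622027 -0.10409521  0.048     ] [ 0.51501825 -0.06873997  0.048     ] 0.07417487396611054 bearing 107.58038669679675
```

```bash
python3 to.py .469 -.0893 .12 17.4; python3 -m inch '[[40,[35,23,-42],[-5.4,0,0]],[40,[35,23,-42],[0,0,0]],[40,[35,0,0],[0,0,0]],[40,[0,0,0],[0,0,0]]]'; python3 to.py .469 -.0893 .08 17.4
```

```text
t 8.8 rotvec [-5.77  0.49 -0.35] shift [112.99  53.88 -70.31] q [-0.62  0.29  1.82 -0.    1.02 -0.82]
time: 9.3
position: [0.459, -0.0791, 0.1262]
tool_rot: [0.421, 0.561, -0.421, 0.575]
ft_force: [-0.2, 0.5, 0.1]
grip_width: 0.0399
t 9.3 rotvec [-0.53  0.87 -0.62] shift [46.43  6.11 12.  ] q [-0.41  0.47  1.93 -0.01  0.72 -0.7 ]
```

```bash
python3 -m inch '[[40,[30,6,12],[-0.5,0.9,-0.6]],[40,[15,0,0],[0,0,0]],[40,[0,0,0],[0,0,0]]]'; python3 to.py .469 -.0893 .014 17.4
python3 - <<'E'
from h import *
P=imaging.camera_params("wrist");I=snap("wrist","j1");print(get_obs()["position"])
for n,z in(("slide_center",.028),("slide_label",.026)):
  for c in imaging.tip_of("wrist",n)[:1]:print(n,c,atz("wrist",c["pixel"],z,P))
cv2.imwrite("pics/j.png",cv2.resize(I[100:400,130:430,::-1],(600,600),interpolation=3))
E
```

```text
time: 9.68
position: [0.4723, -0.0928, 0.0837]
tool_rot: [0.42, 0.567, -0.419, 0.571]
ft_force: [-0.5, 0.1, 0.0]
grip_width: 0.0402
t 9.675 rotvec [-0.18  0.22 -0.31] shift [69.65 -2.49 -4.56] q [-0.43  0.57  1.91  0.    0.65 -0.73]
[ 0.4730462  -0.09313035  0.08427443]
slide_center {'pixel': [275.8, 210.3], 'confidence': 0.87} [ 0.46407528 -0.08322519  0.028     ]
slide_label {'pixel': [272.9, 172.5], 'confidence': 0.63} [ 0.45393338 -0.057068    0.026     ]
```

View pics/j.png

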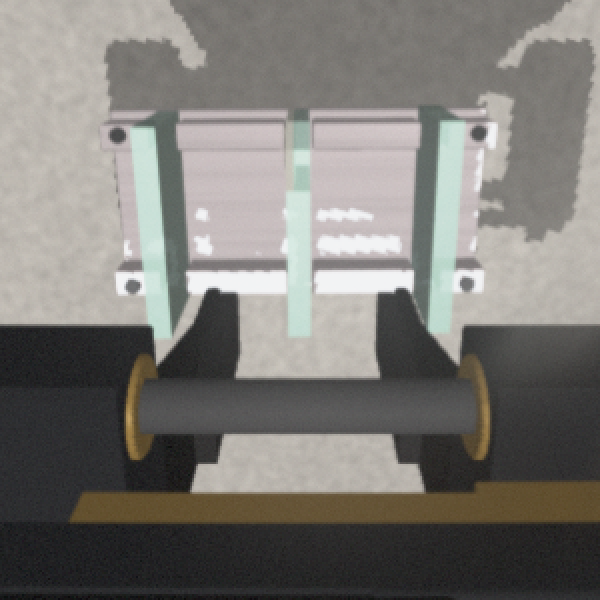

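The slide sits about 3 mm left of the jaws' midline and is parallel to them (crop col 300 against 307). I'll correct that and descend.

```bash
python3 - <<'E'
from h import *
A=atz("wrist",(281,155),.048);B=atz("wrist",(279.6,267.5),.048);print(A,B,(A+B)/2,np.degrees(np.arctan2(*(A-B)[1::-1])))
E
python3 -m inch '[[40,[15,-3,-5],[0,0,0]],[40,[20,0,0],[0,0,0]],[40,[15,0,0],[0,0,0]],[40,[8,0,0],[0,0,0]],[40,[0,0,0],[0,0,0]]]'; python3 to.py .469 -.0893 .014 17.4
```

```text
[ 0.45562987 -0.04050152  0.048     ] [ 0.47847089 -0.1177771   0.048     ] [ 0.46705038 -0.07913931  0.048     ] 106.46655364497074
time: 10.45
position: [0.4725, -0.0908, 0.0296]
tool_rot: [0.421, 0.562, -0.418, 0.576]
ft_force: [-0.0, -0.1, -0.1]
grip_width: 0.0399
t 10.45 rotvec [-0.17  0.72 -0.87] shift [15.54 -3.17 -2.64] q [-0.42  0.68  1.95  0.    0.49 -0.73]
```

```bash
python3 -m inch '[[40,[8,-3.5,-4],[0,0.7,-0.9]],[40,[7,0,0],[0,0,0]],[40,[2,0,0],[0,0,0]]]'; python3 to.py .4685 -.0868 .014 17.4
```

```text
time: 10.82
position: [0.4685, -0.0881, 0.0123]
tool_rot: [0.419, 0.569, -0.42, 0.569]
ft_force: [0.3, 0.1, 1.1]
grip_width: 0.0396
t 10.825 rotvec [-0.16  0.03  0.01] shift [-1.74  0.34 -1.25] q [-0.42  0.72  1.95 -0.    0.48 -0.72]
```

```bash
python3 -m inch '[[20,[0,0,0],[0,0,0]],[10,[0,0,0],[0,0,0]],[2,[0,0,0],[0,0,0]],[2,[0,0,0],[0,0,0]],[2,[0,0,0],[0,0,0]]]' 25
```

```text
time: 11.45
position: [0.4686, -0.0881, 0.0124]
tool_rot: [0.419, 0.569, -0.42, 0.57]
ft_force: [-0.5, 0.0, -0.9]
grip_width: 0.0082
```

```bash
python3 -m inch '[[2,[-15,0,0],[0,0,0]],[2,[-25,0,0],[0,0,0]],[2,[-40,0,0],[0,0,0]],[2,[-55,0,0],[0,0,0]],[2,[-55,0,0],[0,0,0]],[2,[-50,0,0],[0,0,0]],[2,[0,0,0],[0,0,0]]]'
cat > fin.py <<'E'
from h import *
np.set_printoptions(precision=3,suppress=True)
def goal(ub):
    u=np.array([np.cos(np.radians(ub)),np.sin(np.radians(ub)),0]);k=np.array([0,0,1.])
    Y=-(u+k)/2**.5;X=(u-k)/2**.5;return np.c_[X,Y,np.cross(X,Y)]
LAB=np.array([-.0136,-.004,-.033])
C=np.c_[[0,0,1],[-1,0,0],[0,-1,0]]
def wrist(q1,F,G):
    M=(R.from_euler('z',q1)*R.from_euler('y',F)).as_matrix().T@G@C.T
    return R.from_matrix(M).as_euler('ZYZ')
E
python3 - <<'E'
from fin import *
o=get_obs();q=np.array(o["q"]);T=R.from_quat(o["tool_rot"]).as_matrix()
print(q,wrist(q[0],q[1]+q[2],T),"check")
G=goal(47.7);s=np.array([.6235,.178,.216]);print("TCP goal",s-G@LAB,"G",G)
for q1 in(0,.15,.3):
  for F in(1.6,2.,2.4): print(q1,F,wrist(q1,F,G))
E
```

```text
time: 12.32
position: [0.4679, -0.0877, 0.2654]
tool_rot: [0.42, 0.568, -0.419, 0.571]
ft_force: [0.3, 0.5, -0.8]
grip_width: 0.0077
[-0.42   0.268  1.743 -0.001  1.125 -0.721] [-0.001  1.125 -0.721] check
TCP goal [0.604 0.205 0.204] G [[ 0.476 -0.476 -0.74 ]
 [ 0.523 -0.523  0.673]
 [-0.707 -0.707  0.   ]]
0 1.6 [0.647 1.051 2.123]
0 2.0 [0.866 0.757 1.774]
0 2.4 [1.333 0.568 1.19 ]
0.15 1.6 [0.573 0.965 2.268]
0.15 2.0 [0.822 0.655 1.914]
0.15 2.4 [1.409 0.469 1.231]
0.3 1.6 [0.48 0.89 2.43]
0.3 2.0 [0.745 0.558 2.083]
0.3 2.4 [1.492 0.368 1.261]
```

```bash
python3 -m inch '[[2,[-10,0,0],[10.6,0,0]],[2,[-10,0,0],[10.6,0,0]],[2,[-10,0,0],[10.6,0,0]],[2,[0,0,0],[10.6,0,0]],[2,[0,0,0],[10.6,0,0]],[2,[0,0,0],[10.6,0,0]],[2,[0,0,0],[10.6,0,0]],[2,[0,0,0],[10.6,0,0]],[2,[0,0,0],[10.6,0,0]],[2,[0,0,0],[10.6,0,0]],[2,[0,0,0],[10.6,0,0]],[2,[0,0,0],[10.6,0,0]]]'
cat > tf.py <<'E'
from fin import *
import sys
sx,sy,sz,ub,back=map(float,sys.argv[1:6])   # scan point, bearing, backoff along tool x (m)
o=get_obs();T=R.from_quat(o["tool_rot"]).as_matrix();p=np.array(o["position"]);G=goal(ub)
t=np.array([sx,sy,sz])-G@LAB-G[:,0]*back
print("t",o["time"],"rotvec",np.degrees(R.from_matrix(T.T@G).as_rotvec()).round(1),"shift now-axes",(T.T@(t-p)*1e3).round(1),"goal-axes",(G.T@(t-p)*1e3).round(1),"q",np.array(o["q"]),"label",p+T@LAB,"w",o["grip_width"])
E
python3 tf.py .6235 .178 .216 47.7 .1
```

```text
time: 13.82
position: [0.452, -0.0806, 0.2859]
tool_rot: [-0.685, 0.132, 0.704, 0.136]
ft_force: [0.5, 0.4, 0.6]
grip_width: 0.0076
t 13.825 rotvec [ 18.7   9.5 -44.8] shift now-axes [  11.5 -255.5   -9.9] goal-axes [ 179.9 -163.4   80.2] q [-0.42   0.232  1.73  -0.001  1.206  1.533] label [ 0.484 -0.089  0.299] w 0.007550813639338189
```

```bash
python3 -m inch '[[2,[0,0,0],[3.7,1.9,-9]],[2,[0,0,0],[3.7,1.9,-9]],[2,[0,0,0],[3.7,1.9,-9]],[2,[0,0,0],[3.7,1.9,-9]],[2,[0,0,0],[3.7,1.9,-9]],[2,[0,0,0],[0,0,0]]]'; python3 tf.py .6235 .178 .216 47.7 .1
```

```text
time: 14.58
position: [0.4482, -0.0761, 0.2827]
tool_rot: [0.702, 0.023, -0.507, -0.499]
ft_force: [0.3, -0.1, -1.0]
grip_width: 0.0079
t 14.575 rotvec [-0.8  0.2  1.5] shift now-axes [ 181.6 -159.4   75.9] goal-axes [ 177.  -165.2   74.3] q [-0.969  0.268  2.043  0.848  1.225  0.885] label [ 0.468 -0.104  0.295] w 0.00793495867472695
```

```bash
python3 -m inch '[[2,[30,-27,12],[-0.8,0.2,1.5]],[2,[30,-27,12],[0,0,0]],[2,[30,-27,12],[0,0,0]],[2,[30,-27,12],[0,0,0]],[2,[30,-27,12],[0,0,0]],[2,[0,0,0],[0,0,0]]]'; python3 tf.py .6235 .178 .216 47.7 .1
python3 - <<'E'
from h import *
P=imaging.camera_params("wrist");I=snap("wrist","k1");
for n in("scanner","scan_point","slide_label","slide_center"):
  for c in imaging.tip_of("wrist",n)[:2]:print(n,c)
for X in((.7006,.2137,.296),(.6511,.2588,.292),(.699,.27,0),(.6235,.178,.216)):print(X,proj("wrist",X,P))
cv2.imwrite("pics/k.png",cv2.resize(I[...,::-1],(800,600),interpolation=3))
E
```

```text
time: 15.32
position: [0.5428, 0.1213, 0.2737]
tool_rot: [0.71, 0.016, -0.514, -0.482]
ft_force: [0.3, -0.2, -0.2]
grip_width: 0.008
t 15.325 rotvec [ 0.6 -0.  -0.5] shift now-axes [ 22.2 -23.5  11.2] goal-axes [ 22.4 -23.2  11.5] q [-0.373  0.291  2.009  1.061  0.848  1.182] label [0.563 0.094 0.286] w 0.008033459523274849
scanner {'pixel': [302.5, 150.7], 'confidence': 0.81}
slide_label {'pixel': [274.7, 210.6], 'confidence': 0.86}
slide_center {'pixel': [285.4, 257.3], 'confidence': 0.72}
slide_center {'pixel': [304.9, 154.5], 'confidence': 0.33}
(0.7006, 0.2137, 0.296) [120.8050711  146.60659484]
(0.6511, 0.2588, 0.292) [135.45399586 218.66314208]
(0.699, 0.27, 0) [305.92452306 156.71912157]
(0.6235, 0.178, 0.216) [250.93834629 184.87359404]
```

View pics/k.png

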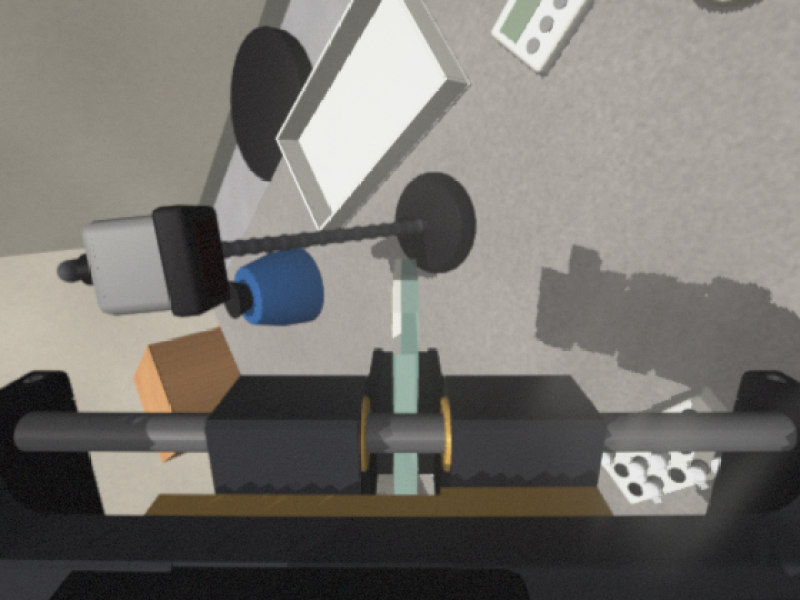

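The slide is held well, with the label at px (275,211) on the window side. The head's bezel spans about px (108–160, 145–220). I'll zoom in on the window.

```bash
python3 - <<'E'
import cv2,numpy as np
I=cv2.imread("pics/k1.png")[130:235,50:190].astype(float)
I=np.clip(255*(I/255)**.5,0,255).astype(np.uint8)
cv2.imwrite("pics/l.png",cv2.resize(I,(800,600),interpolation=3))
E
```

```text
(no output)
```

View pics/l.png

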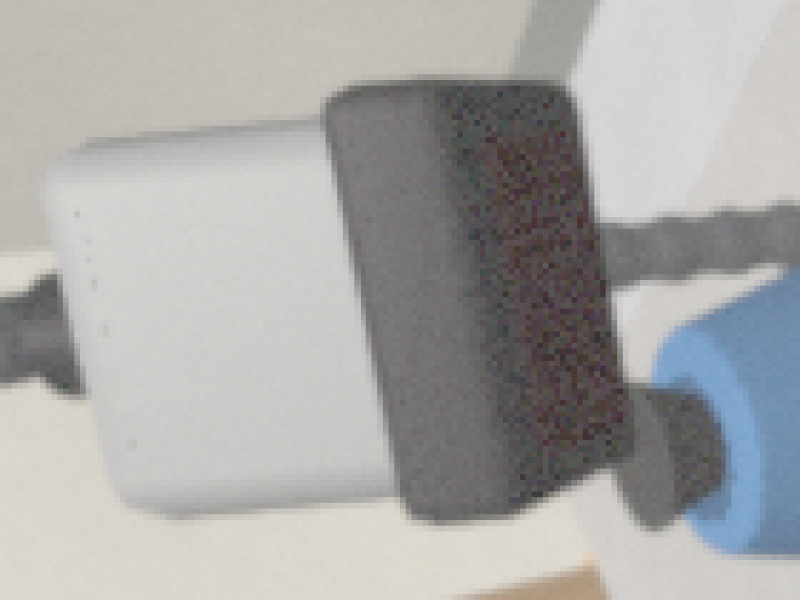

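The dark red window is at wrist px about (148,183). I'll fit the bezel's box to all three views.

```bash
cat > fit.py <<'E'
from fin import *
from scipy.optimize import least_squares
Pw,Pt,Ps=[imaging.camera_params(c) for c in("wrist","top","side")]
w=lambda x,y:(50+x/5.714,130+y/5.714); t=lambda x,y:(130+x/4,115+y/4); s=lambda x,y:(170+(x-400)/2.667,30+y/2.667)
# (a: level -1=left of u,+1=right ; b: along m=(-u+k) near/upper +1, far -1 ; d: 0 front,1 bezel back)
obs=[(Pw,w(437,80),1,1,0),(Pw,w(515,518),-1,1,0),(Pw,w(634,455),-1,-1,0),(Pw,w(575,85),1,-1,0),(Pw,w(326,105),1,1,1),(Pw,w(405,518),-1,1,1),
(Pt,t(201,122),1,1,0),(Pt,t(124,212),-1,1,0),(Pt,t(168,107),1,1,1),(Pt,t(91,186),-1,1,1),
(Ps,s(623,174),1,1,0),(Ps,s(555,180),-1,1,0),(Ps,s(621,149),1,1,1),(Ps,s(551,157),-1,1,1)]
def fr(b):
    u=np.array([np.cos(b),np.sin(b),0]);k=np.array([0,0,1.]);r=np.array([u[1],-u[0],0]);return u,r,(k-u)/2**.5,(u+k)/2**.5
def res(p,full=0):
    c=p[:3];u,r,m,n=fr(p[3]);W,H,D=p[4:7];e=[]
    for P,px,a,b,d in obs: e+=list((proj("",c+r*a*W/2+m*b*H/2+n*d*D,P)-px)/(1 if P is Pw else 1.3))
    if full:return e
    f=np.array([.699,.27])-c[:2]
    return e+[(W-.064)/.003,(f@r[:2])/.003]
f=least_squares(res,[.67,.23,.28,.83,.064,.04,.025],x_scale=.01)
p=f.x;u,r,m,n=fr(p[3]);print("c",p[:3],"bearing",np.degrees(p[3]),"W,H,D",p[4:],"scan",p[:3]-.11*n)
print(np.round(res(p,1),1), "prior res",f.fun[-2:], "std",np.sqrt(np.diag(np.linalg.inv(f.jac.T@f.jac)))[:4], "win px",proj("",p[:3],Pw))
E
python3 fit.py
```

```text
c [0.689 0.248 0.27 ] bearing 54.35740734699364 W,H,D [0.069 0.05  0.019] scan [0.644 0.185 0.192]
[ 1.2  2.3  0.7 -0.3 -0.1 -0.4 -0.1  0.8 -0.1 -0.3  0.3  1.2  0.3 -1.2
  0.7 -1.   2.2 -2.4  2.3  0.   1.4 -2.6 -0.  -2.2  1.3 -1.3  0.4 -1.5] prior res [ 1.695 -1.548] std [0.001 0.002 0.001 0.018] win px [145.921 180.955]
```

```bash
python3 tf.py .644 .185 .192 54 .05
```

```text
t 15.575 rotvec [-4.2 -4.8 -0.5] shift now-axes [102.3 -20.6   2.2] goal-axes [102.3 -19.4  -7.9] q [-0.383  0.291  2.01   1.062  0.848  1.18 ] label [0.563 0.089 0.286] w 0.007740390865265212
```

```bash
python3 -m inch '[[2,[34,-6,-2],[-4.2,-4.8,-0.5]],[2,[34,-6,-2],[0,0,0]],[2,[34,-6,-2],[0,0,0]],[2,[0,0,0],[0,0,0]]]'; python3 tf.py .644 .185 .192 54 .0
python3 - <<'E'
from h import *
P=imaging.camera_params("wrist");I=snap("wrist","m1");np.save("m.npy",np.r_[P["xyz"],P["rotation"]])
for n in("slide_label","slide_center","slide"):print(n,imaging.tip_of("wrist",n)[:2])
c=proj("wrist",(.689,.248,.27),P);print(c)
x0,y0=int(max(0,c[0]-75)),int(max(0,c[1]-70));print(x0,y0)
J=I[y0:y0+135,x0:x0+180,::-1]/255.;cv2.imwrite("pics/m.png",cv2.resize((255*J**.5).astype(np.uint8),(800,600),interpolation=3))
E
```

```text
time: 16.08
position: [0.6046, 0.173, 0.213]
tool_rot: [0.706, 0.052, -0.535, -0.46]
ft_force: [0.1, -0.1, 0.4]
grip_width: 0.0079
t 16.075 rotvec [-0.2 -0.5 -0.1] shift now-axes [51.6 -4.4  8.6] goal-axes [51.7 -4.4  8.2] q [-0.236  0.491  1.896  1.161  0.787  1.092] label [0.627 0.148 0.226] w 0.00794972313069756
slide_label [{'pixel': [276.7, 212.0], 'confidence': 0.84}, {'pixel': [323.1, 163.7], 'confidence': 0.4}]
slide_center []
slide [{'pixel': [282.6, 244.5], 'confidence': 0.7}]
[108.04497668 205.46180256]
33 135
```

View pics/m.png

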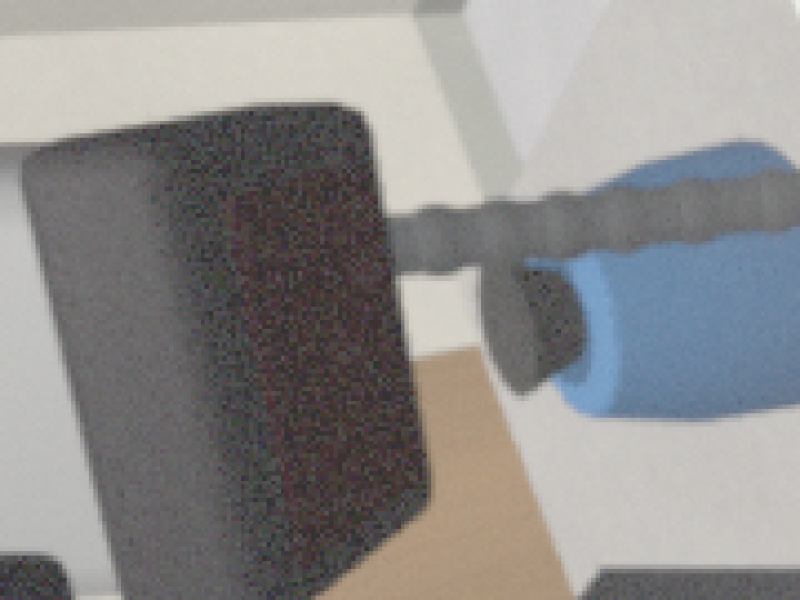

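```bash
python3 - <<'E'
import numpy as np,re
s=open("fit.py").read()
s=s.replace("w=lambda x,y:(50+x/5.714,130+y/5.714)","w=lambda x,y:(33+x/4.444,135+y/4.444);mm=np.load('m.npy');Pw=dict(Pw,xyz=mm[:3],rotation=mm[3:])")
s=re.sub(r"obs=\[\(Pw.*\n","obs=[(Pw,w(150,150),1,1,0),(Pw,w(370,105),1,-1,0),(Pw,w(432,503),-1,-1,0),(Pw,w(25,160),1,1,1),\n",s,count=1)
s=s.replace("else 1.3","else 2.")
open("fit2.py","w").write(s)
E
python3 fit2.py; sed -i 's/\*a\*W/*a*W/;s/.699,.27\])/.699,.27])/' fit2.py; sed 's/,(f@r\[:2\])\/.003/,(f@r[:2])\/.1/' fit2.py > fit3.py; python3 fit3.py
```

```text
c [0.683 0.248 0.274] bearing 56.09234643028245 W,H,D [0.068 0.052 0.017] scan [0.639 0.183 0.197]
[ 0.7  0.7 -0.7  0.6  0.4 -0.7 -0.2 -0.7 -0.1 -0.   0.5  0.3  1.4 -0.4
  1.8  1.4  0.  -2.  -0.8 -1.5 -0.1 -0.7 -0.6 -0.6] prior res [1.471 0.332] std [0.001 0.002 0.001 0.019] win px [104.108 214.849]
c [0.683 0.248 0.274] bearing 56.14958784366469 W,H,D [0.068 0.052 0.017] scan [0.639 0.183 0.197]
[ 0.6  0.6 -0.7  0.6  0.4 -0.7 -0.2 -0.7 -0.1 -0.   0.5  0.3  1.3 -0.4
  1.8  1.4  0.  -2.1 -0.9 -1.5 -0.1 -0.8 -0.6 -0.6] prior res [1.481 0.011] std [0.001 0.002 0.001 0.019] win px [104.117 214.859]
```

```bash
python3 tf.py .641 .184 .195 55.5 0; python3 -m inch '[[2,[17,-1,3],[-1,-1,0]],[2,[17,-1,3],[0,0,0]],[2,[12,-1,2],[0,0,0]],[2,[0,0,0],[0,0,0]]]'; python3 tf.py .641 .184 .195 55.5 0
```

```text
t 16.275 rotvec [-1.2 -1.7  0. ] shift now-axes [49.  -3.2 10.9] goal-axes [49.4 -3.4  9.4] q [-0.237  0.487  1.897  1.16   0.787  1.092] label [0.627 0.147 0.228] w 0.007846660680492121
time: 16.77
position: [0.6191, 0.2059, 0.1838]
tool_rot: [0.707, 0.061, -0.539, -0.454]
ft_force: [-0.1, -0.5, -0.0]
grip_width: 0.0075
t 16.775 rotvec [-0.2 -0.8  0. ] shift now-axes [1.6 0.  2.5] goal-axes [1.7 0.  2.5] q [-0.165  0.563  1.871  1.234  0.738  1.038] label [0.642 0.181 0.196] w 0.007474615279027977
```

Within 3 mm. I'll make a small correction and a last check, which also covers the rack.

```bash
python3 -m inch '[[2,[1.5,0,2.5],[0,-0.8,0]],[2,[0,0,0],[0,0,0]],[2,[0,0,0],[0,0,0]],[2,[0,0,0],[0,0,0]]]'; python3 tf.py .641 .184 .195 55.5 0
python3 - <<'E'
from fin import *
P=imaging.camera_params("wrist");o=get_obs();T=R.from_quat(o["tool_rot"]).as_matrix();p=np.array(o["position"])
W=snap("wrist","n1");S=snap("side","n2");print("pred label",proj("wrist",p+T@LAB,P))
for n in("slide_label","slide_center"):print(n,imaging.tip_of("wrist",n)[:1])
print("label side",imaging.tip_of("side","slide_label")[:2],proj("side",p+T@LAB))
for n in("blank0_center","blank1_center"):
  for c in imaging.tip_of("side",n)[:2]:print(n,c,atz("side",c["pixel"],.028))
a=cv2.resize(W[100:400,50:350],(400,400),interpolation=3);b=cv2.resize(S[60:330,150:420],(400,400),interpolation=3)
cv2.imwrite("pics/n.png",(255*(np.hstack([a,b])[...,::-1]/255)**.7).astype(np.uint8))
E
```

```text
time: 17.27
position: [0.6175, 0.2083, 0.1829]
tool_rot: [0.703, 0.064, -0.544, -0.453]
ft_force: [-0.6, -0.2, 0.4]
grip_width: 0.0076
t 17.275 rotvec [-0.1  0.1  0. ] shift now-axes [ 0.3  0.2 -0.1] goal-axes [ 0.3  0.2 -0.1] q [-0.165  0.566  1.867  1.222  0.751  1.048] label [0.641 0.184 0.195] w 0.007645865744341413
pred label [272.909 216.95 ]
slide_label [{'pixel': [275.5, 211.2], 'confidence': 0.89}]
slide_center [{'pixel': [285.9, 261.6], 'confidence': 0.93}]
label side [{'pixel': [340.7, 365.8], 'confidence': 0.38}] [246.425 137.598]
blank0_center {'pixel': [308.4, 190.0], 'confidence': 0.66} [0.734 0.044 0.028]
blank0_center {'pixel': [390.0, 295.6], 'confidence': 0.64} [ 0.632 -0.318  0.028]
blank1_center {'pixel': [261.0, 293.0], 'confidence': 0.72} [ 0.421 -0.102  0.028]
```

View pics/n.png

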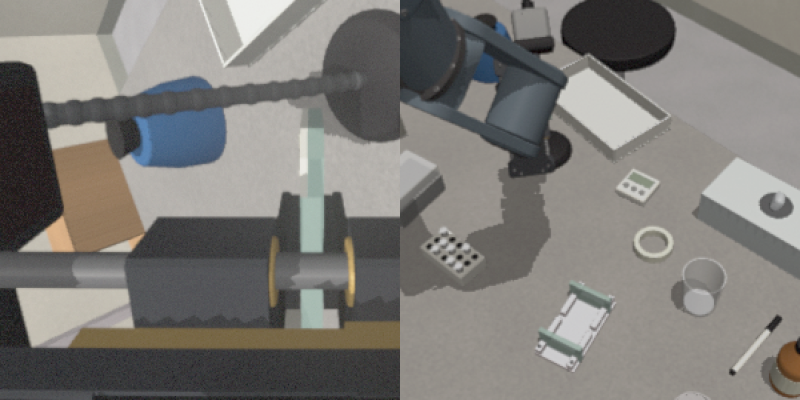

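The label looks about 3 mm further out along the slide than modelled (px row 211 against 217). The middle slot is empty and both blanks are in place. I'll nudge it 2 mm, settle and hand in.

```bash
python3 -m inch '[[2,[0,0,2],[0,0,0]],[2,[0,0,0],[0,0,0]],[2,[0,0,0],[0,0,0]],[2,[0,0,0],[0,0,0]]]'; python3 tf.py .641 .184 .195 55.5 0; python3 -c "
from h import *
print(get_obs()['joint_velocities']);print(robot.hand_in())"
```

```text
time: 18.12
position: [0.6156, 0.2098, 0.1827]
tool_rot: [0.703, 0.065, -0.544, -0.453]
ft_force: [-0.1, 0.3, -0.3]
grip_width: 0.0078
t 18.125 rotvec [-0.2  0.1  0. ] shift now-axes [ 0.   0.1 -2.6] goal-axes [ 0.   0.1 -2.6] q [-0.163  0.565  1.871  1.226  0.749  1.044] label [0.639 0.185 0.195] w 0.007770441009078351
[ 0.00033415 -0.00087999 -0.00084124  0.00055721 -0.00090637 -0.00020435]
the job is handed in; nothing more can be done
None
```

I handed the job in at about 18 s, with the notched slide held still in front of the scanner window. As far as I could check, every step was done in the order asked.

- **Pump dish:** I pressed it with closed fingertips to about 12 mm, then lifted straight off. The dish bottomed out hard: the wrist read about 57 N at the end of the stroke, under the 120 N wrist limit but well above the 5 N a full press needs. I did not look back to confirm that the dish had come up again.
- **Slide:** I gripped it with 25 N about 6 mm past its middle, on the unfrosted side, and lifted it straight out of the middle slot. By my estimate the pads stay at least 15 mm clear of the label.
- **Hold:** The label faces the window, tilted up 45°.
    - **Scanner fit:** I found the scanner's reading point and heading by fitting the outline of its window head in the camera pictures. The heading came out at about 55°. An early two-point estimate gave 48°, so expect a few degrees of uncertainty, within the 20° allowed.
    - **Label position:** The final arm reading puts the label within about 3 mm of that fitted point. The wrist picture had shown the label about 3 mm further along the slide than I assumed, so I moved 2 mm to compensate.
- **Last checks:** The arm was still and the opening read 7.8 mm on the 8 mm slide. The side view showed both blanks in their slots and the bench undisturbed where it could be seen. The label detector gave no usable hit in the side view because the arm hides the label there.

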